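# Turn the tile trivet over against the book rest and put the mug on it

### The job

The tile trivet lies wrong way up, with its cork backing on top. Without picking it up, push it against the sloping steel book rest until it stands up against it, then tip it over towards you so that it lies flat on the worktop with the patterned tile face up. Finally set the mug down upright on the middle of the trivet, without dropping it, and let go; keep the mug upright all the time and leave the tin and the tea box where they are.

Things in the scene. Friction and masses are not known exactly. Their poses are not given: they have to be found in the camera images.
- trivet: Flat square trivet, 130 x 130 x 10 mm, 0.25 kg: white tile with blue pattern on one face, brown cork on the other. Origin: centre of the tile face; own z axis points out through the cork (up at the start, down when turned over); x, y along its sides. Starts flat on the robot's side of the book rest, 15 to 65 mm from it. Too wide to grip across while flat.
- trivet_center (a point): Centre of the trivet, 5 mm from either face: z = 5 mm when flat, about 60 mm when it leans on the rest. Its far edge slides up the rest's face as its near edge is pushed in along the worktop; pushed home it leans at about 60 degrees, stays there by itself and reaches some 115 mm above the worktop: a finger fits behind it there. Pulled past upright, it falls flat.
- book_rest: Fixed, slippery steel cookbook rest of bent sheet, no lip, 260 mm wide along its own y. Origin: on the worktop, middle of the front face's lower edge; own x level, away from the robot. The front sweeps up: 45 degrees from level to 15 mm height, 60 to 38 mm, then 72 to its top, 80 mm up and 42 mm behind the lower edge. Its back leg ends 84 mm behind it. Nothing above 84 mm.
- rest_top (a point): Middle of the top edge of the book rest's front face, 80 mm above the worktop.
- mug: White mug, pale green inside, 84 mm across, 88 mm high, 0.21 kg, upright, left or right of the trivet (it may swap places with the tin). z up; the handle points along its own -y. Origin on its underside, 14.5 mm from the cup's axis towards the handle.
- mug_base (a point): Centre of the mug's round foot (68 mm across), on the cup's axis, at the underside.
- mug_handle (a point): Middle of the upper part of the mug's handle, 62 mm above the mug's underside, 57.5 mm from the cup's axis. The handle feels solid (no opening), is 26 mm wide along the mug's x, reaches to 71 mm from the cup's axis and 80 mm up; the cup's wall is 42 mm from the axis. Pinch it from above across the mug's x, firmly (50 N): at 20 N the mug sags and twists in the grip.
- tin: Bystander: food tin with paper label, 75 mm across, 58 mm high, on the other side from the mug. Origin at the centre of its underside.
- tea_box: Bystander: red carton of tea bags, 63 x 131 x 66 mm, far left. Origin at the centre of its underside.
There are look-alikes about, which are no part of the job. What is shaped like the mug but black is not meant.

How it is judged:
By the outcome, as a careful person would: the job done as asked, in the order asked, and still so for the second after the job is handed in, with the robot touching nothing.
It also fails if it takes over 69 s, if anything falls off the work surface, if the arm or the gripper's body presses on something with over 40 N, if the wrist force passes 120 N, or if a joint passes its speed limit or range.

### The arm

A 6-joint arm with a two-finger parallel gripper is mounted at the origin on a cart in front of the work surface, level with it; the furniture and walls round the work are solid. World frame = base frame: x ahead of the robot, y to its left, z up, the work surface at z = 0. Lengths are in mm, angles in rad, forces in N, time in s.
With the tool pointing down it reaches from about 300 to 775 mm from the base axis. Payload 14.6 kg.
Tool frame: the origin (TCP) lies between the finger pads; the fingertips stand ahead of it and the grasp point (between the pads) lies 11 mm behind it (manip.finger_overhang is the z of the fingertips in the tool frame, in mm); z points along the fingers, y is the line along which they close (so a half turn about z gives the same grasp; the last joint's range is limited). The gripper opens to 94 mm and grips with 3 to 60 N. Pads are 16 mm wide; open, the fingers measure 119 mm over their backs; the gripper's body (75 mm by 177 mm) begins 78 mm behind the grasp point.
Start: joints at [1.175, 0.3, 1.521, -0, 1.321, -0.067], TCP at [177.596, 520.527, 213.446] pointing down, gripper open.
Joint ranges: [-3.03, 3.03], [-0.79, 2.21], [0.23, 2.52], [-1.04, 4.18], [0, 3.07], [-2.55, 2.55]. Speed limits (rad/s): [2.22, 2.22, 2.57, 3.14, 3.14, 3.14].

### API

Orientations are given as [roll, pitch, yaw] about the fixed x, y, z axes, in that order (R = Rz(yaw) Ry(pitch) Rx(roll)).
In Python, from cell import manip gives the robot as it stands.
- The arm moves only by the tool jog_arm, never from a script. Its argument "series" is a list of rows, each a list of 7 numbers: the shift along the world's x, y, z as a fraction of full scale, then the turn, a rotation vector about the world's x, y, z as a fraction of full scale, then the closure, from 0 (fully open) to 1 (shut). In form: [[dx, dy, dz, wx, wy, wz, fingers], ...]. A call has 1 to 8 rows; each row is the pose to reach, as a shift and turn from the pose commanded when the call began; what a row does not reach only later rows make up. Full scale, the value 1, is 120 mm for a shift and 90 degrees for a turn. A row lasts 1/12 s, in which the tool goes at most 41.7 mm and 7.16 degrees, less where a joint would pass 70% of its speed; a pose out of reach is approached as far as the arm can. A call with a number of a shift or a turn outside -1 to 1 is refused whole. A call with a gripper value outside its range is refused whole. The fingers move at their own pace and stop on an object; "grip_force" is the grip in N (left out, the last holds). Time passes only in rows, so rows that repeat a pose let the fingers close. It gives the time, the measured TCP pose, the force, the opening and the grip force at its end, in the units of the state.
- manip.read_state(): the state, without advancing time (a new reading comes with each control period).
- manip.camera(name): name is "side" or "top" or "wrist"; returns a dict with "frame" (384x512x3 uint8, red, green, blue), "vfov" (degrees; the focal length in pixels is half the picture's height over the tangent of half this angle, whatever the lens; pixels are square), "cx", "cy" (the principal point, pixels), "R" (3x3) and "t" (3): a world point X has camera coordinates R X + t; the wrist camera has in their place "hand_eye" (4x4, takes a point from camera to tool coordinates, whose origin is the TCP and whose axes are the flange's). Camera axes: x right, y down, z forward; pixel columns grow to the right and rows downward; lengths in mm; the calibration is good to about 2 mm. The wrist camera is an equidistant fisheye: a pixel r from the principal point sees the ray r / f radians off the axis. A picture is of the moment at which its call begins: read the wrist's pose just before it. There is no depth.
- manip.sign_off(): hands the job in; it is judged then, once.
The state is a dict: "clock": time; "joints": joint angles; "qd": joint speeds; "effort": joint torques, N m; "eef_pos": TCP position; "eef_rot": TCP orientation; "wrist_force": force on the tool from outside, world axes, zero at the start; "moment": the same for the moment, N m; "finger_gap": finger opening in mm; "finger_force": force on a finger pad.
Only numpy, scipy, OpenCV 4.12 (cv2) and the standard library are available. Lean on these libraries where they do the work, as an engineer would, in place of code of your own. Each camera call takes 0.05 s, during which the arm holds its last target. There are 200 camera calls.

## Working session

There is one attempt and no reset: what is moved stays moved. The work goes in short steps, Python scripts to look and compute and a tool call to move; the robot and the scene stay as the last step left them, time stands still between calls to the robot, and variables do not carry over. Pictures are saved under pics/ and viewed, at most 10 in all, crops included, and the job is handed in when it is done.

Besides the shell and the picture viewer there is one more tool, called after "Call:" by a JSON object that holds its "fn" and its "kwargs". jog_arm: Moves the arm, as the interface text tells. Its arguments: {"type":"object","properties":{"series":{"type":"array"},"grip_force":{"type":"number"}},"required":["series"]}

```bash
mkdir -p pics; ls
cat > h.py <<'E'
import numpy as np, cv2
from cell import manip
def save(n,c): cv2.imwrite('pics/'+n,c['frame'][:,:,::-1])
def ray(c,u,v):
    f=c['frame'].shape[0]/2/np.tan(np.radians(c['vfov'])/2)
    R=np.array(c['R']);t=np.array(c['t'])
    d=R.T@np.array([(u-c['cx'])/f,(v-c['cy'])/f,1]); return -R.T@t,d/np.linalg.norm(d)
def onz(c,u,v,z=0):
    o,d=ray(c,u,v); return o+d*(z-o[2])/d[2]
def proj(c,X):
    f=c['frame'].shape[0]/2/np.tan(np.radians(c['vfov'])/2)
    p=np.array(c['R'])@np.array(X)+np.array(c['t']); return f*p[0]/p[2]+c['cx'],f*p[1]/p[2]+c['cy']
def tri(r1,r2):
    (a,d),(b,e)=r1,r2
    s=np.linalg.lstsq(np.c_[d,-e],b-a,rcond=None)[0]
    p,q=a+s[0]*d,b+s[1]*e; return (p+q)/2,np.linalg.norm(p-q)
E
python3 - <<'E'
from h import *
for n in('top','side'):
    c=manip.camera(n); save(n+'0.png',c); o=ray(c,256,192); print(n,c['vfov'],c['cx'],c['cy'],o)
print(manip.read_state(),manip.finger_overhang)
t=cv2.imread('pics/top0.png');s=cv2.imread('pics/side0.png')
cv2.imwrite('pics/both.png',cv2.resize(np.vstack([t,s]),None,fx=.78,fy=.78))
cv2.imwrite('pics/top0b.png',cv2.resize(t,(800,600)));cv2.imwrite('pics/side0b.png',cv2.resize(s,(800,600)))
E
```

```text
pics
top 44.24141640966171 253.3713320644179 196.4017546065053 (array([-186.51052435,   -1.78565684, 1606.09116582]), array([ 0.44200949,  0.01291899, -0.89691734]))
side 46.22011986390273 249.40790196531228 196.8511646560771 (array([ 150.92575357, 1228.74491939,  911.92640388]), array([ 0.26538865, -0.79606803, -0.54391594]))
{'clock': 0.1, 'joints': array([ 1.17540089e+00,  3.00414217e-01,  1.52150590e+00, -1.98609344e-05,
        1.32073352e+00, -6.65991838e-02]), 'qd': array([ 7.27939107e-04, -1.79220519e-03, -2.50932822e-03,  2.52886032e-03,
       -6.01624835e-05, -2.17011232e-04]), 'effort': array([ 1.82051772e-04, -5.32643151e+01, -3.53294563e+01,  7.08954153e-02,
        2.34610552e-02, -4.16487239e-05]), 'eef_pos': array([177.51495818, 520.32085257, 212.94934178]), 'eef_rot': array([-3.14053274e+00, -5.14129100e-05,  2.81280130e+00]), 'wrist_force': array([-0.06374541, -0.97600102,  0.1534129 ]), 'moment': array([-0.01481404, -0.03310939,  0.00026379]), 'finger_force': 0.0, 'finger_gap': 93.81272993100144} 8.0
```

View pics/top0b.png

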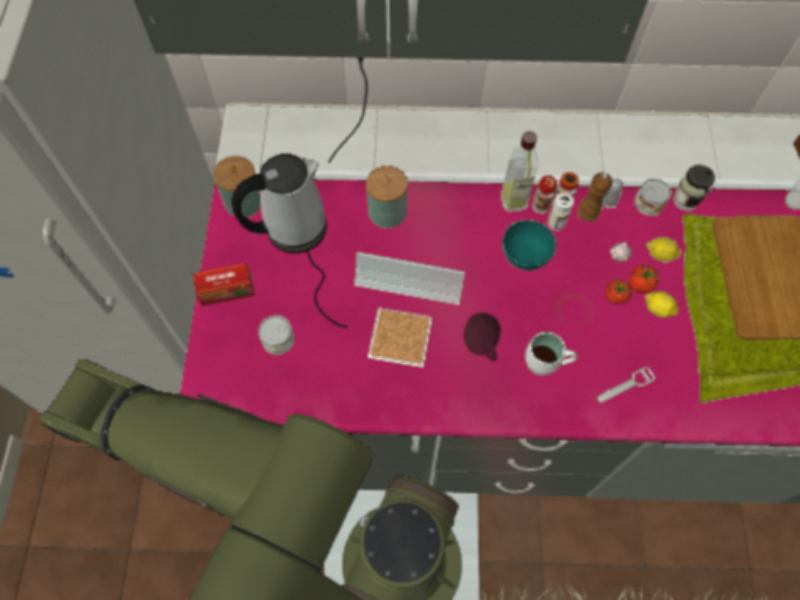

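View pics/side0b.png

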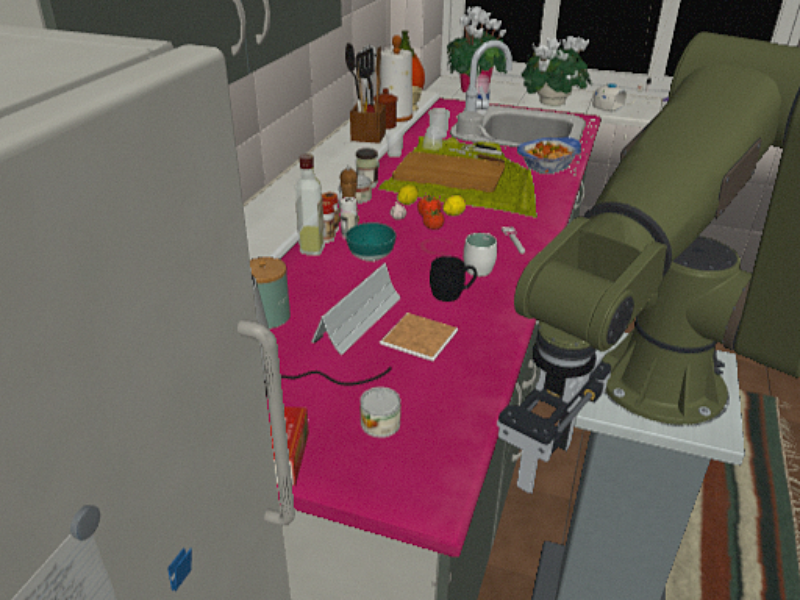

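Candidates in the top view (800 px picture): white mug with green inside at (545,353), handle to the right at (568,356); black mug at (482,335), not meant; teal bowl (528,245) and ring stain (575,310), also not. I choose the white mug. The trivet is at (400,337), cork up, with the rest behind it at (410,278); the tin is at (277,335) and the tea box at (224,284).

Run:
```python
from h import *
C={n:manip.camera(n) for n in('top','side')}
def big(m,near):
    n,l,s,c=cv2.connectedComponentsWithStats(m.astype(np.uint8))
    i=min([k for k in range(1,n) if s[k,4]>30],key=lambda k:np.hypot(*(c[k]-near)))
    return l==i
print('cam',{n:ray(C[n],0,0)[0].round() for n in C})
hsv={n:cv2.cvtColor(C[n]['frame'],cv2.COLOR_RGB2HSV).astype(int) for n in C}
near={'top':(256,216),'side':(268,215)}
r={}
for n in C:
    H,S,V=hsv[n].transpose(2,0,1)
    m=big((H>5)&(H<25)&(S>60)&(V>90),near[n])
    ct=max(cv2.findContours(m.astype(np.uint8),0,2)[0],key=cv2.contourArea)
    q=cv2.approxPolyDP(cv2.convexHull(ct),6,True)[:,0]
    w=np.array([onz(C[n],*p,10) for p in q]); print(n,'cork',q.tolist(),w[:,:2].round(1).tolist(),w.mean(0).round(1))
    m0=~((H>155)&(H<178)&(S>150)) # not worktop
    mm=big(m0,near[n]); mm=cv2.morphologyEx(mm.astype(np.uint8),cv2.MORPH_OPEN,np.ones((3,3)))
    ct=max(cv2.findContours(mm,0,2)[0],key=cv2.contourArea); print(' whole',cv2.boundingRect(ct),cv2.contourArea(ct))
    q=cv2.approxPolyDP(cv2.convexHull(ct),6,True)[:,0]
    w=np.array([onz(C[n],*p,5) for p in q]); print(q.tolist(),w[:,:2].round(1).tolist(),w.mean(0).round(1))
def crop(n,x,y,a,b,k): return cv2.resize(C[n]['frame'][y:y+b,x:x+a,::-1],None,fx=k,fy=k,interpolation=cv2.INTER_CUBIC)
a=crop('top',150,145,250,100,3.2); b=crop('side',190,145,160,60,5)
cv2.imwrite('pics/crop1.png',np.vstack([a,crop('side',180,140,160,56,5)[:280]]))
```

```text
cam {'top': array([-187.,   -2., 1606.]), 'side': array([ 151., 1229.,  912.])}
top cork [[243, 198], [275, 203], [269, 232], [237, 226]] [[573.7, 69.2], [556.3, -50.8], [440.0, -30.3], [460.2, 86.6]] [507.6  18.7  10. ]
 whole (235, 197, 42, 39) 1204.5
[[241, 197], [276, 202], [270, 235], [235, 229]] [[580.0, 77.1], [562.9, -54.6], [430.5, -34.2], [450.3, 93.6]] [505.9  20.5   5. ]
side cork [[291, 210], [277, 227], [245, 217], [261, 200]] [[439.5, -24.0], [457.4, 85.6], [575.6, 69.1], [557.1, -47.5]] [507.4  20.8  10. ]
 whole (243, 200, 50, 31) 877.5
[[243, 218], [260, 200], [292, 209], [277, 230]] [[582.4, 70.4], [562.7, -53.3], [439.4, -38.0], [454.4, 94.8]] [509.7  18.5   5. ]
```

View pics/crop1.png

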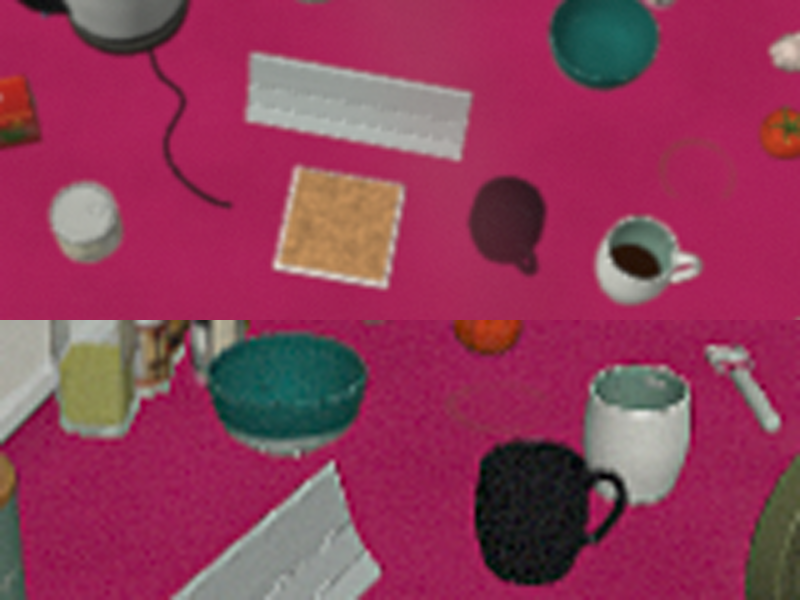

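The crop confirms the white, green-lined mug (top crop (640,258), handle right at (685,262)). The rest's top edge runs (250,54)-(471,93) and its lower edge (247,122)-(460,160).

Run:
```python
from h import *
c=manip.camera('top'); s=manip.camera('side')
P=lambda u,v:(150+u/3.2-.5,145+v/3.2-.5)
for n,p,z in[('TL',(251,54),80),('TR',(471,93),80),('BL',(247,122),0),('BR',(460,160),0),('mugrim',(644,250),88),('handle',(685,262),80),('blackrim',(507,218),88),('blackhandle',(528,262),70),('tin',(85,208),58)]:
    print(n,onz(c,*P(*p),z).round(1))
S=lambda u,v:(180+u/5-.5,140+(v-320)/5-.5)
print('side top right rest', onz(s,*S(333,462),80).round(1),'rest BR',onz(s,*S(380,573),0).round(1),'mugrim',onz(s,*S(640,392),88).round(1),'black',onz(s,*S(533,470),88).round(1))
print('tri mugrim',tri(ray(c,*P(644,250)),ray(s,*S(640,392))), 'restTR',tri(ray(c,*P(471,93)),ray(s,*S(333,462))))
```

```text
TL [689.7 128.1  80. ]
TR [ 645. -127.   80.]
BL [641.9 134.6  -0. ]
BR [ 598.3 -119.7    0. ]
mugrim [ 452.1 -311.8   88. ]
handle [ 442.6 -357.1   80. ]
blackrim [ 486.  -164.2   88. ]
blackhandle [ 442. -188.   70.]
tin [498.5 305.7  58. ]
side top right rest [ 644.4 -131.5   80. ] rest BR [ 601.9 -117.7    0. ] mugrim [ 453.2 -301.7   88. ] black [ 498.5 -157.3   88. ]
tri mugrim (array([ 455.16692647, -313.15045575,   81.68608168]), np.float64(0.7349120693147162)) restTR (array([ 642.92850857, -126.69761348,   83.11223656]), np.float64(0.6682061467520944))
```

Call:
{"fn": "jog_arm", "kwargs": {"series": [[0.396, -0.812, 0, 0, 0, 0.11, 0], [0.396, -0.812, 0, 0, 0, 0.11, 0], [0.396, -0.812, 0, 0, 0, 0.11, 0], [0.396, -0.812, 0, 0, 0, 0.11, 0]], "grip_force": 20}}

```text
clock: 0.63
eef_pos: [226.5, 420.2, 213.7]
eef_rot: [-3.141, 0.0, 2.983]
wrist_force: [-0.2, 0.1, -0.2]
finger_gap: 94.0
finger_force: 0.0
```

Call:
{"fn": "jog_arm", "kwargs": {"series": [[0.396, -0.812, 0, 0, 0, 0, 0], [0.396, -0.812, 0, 0, 0, 0, 0], [0.396, -0.812, 0, 0, 0, 0, 0]]}}

```text
clock: 0.88
eef_pos: [273.2, 323.7, 213.4]
eef_rot: [-3.141, 0.0, 2.986]
wrist_force: [0.4, 0.1, -0.4]
finger_gap: 94.3
finger_force: 0.0
```

Call:
{"fn": "jog_arm", "kwargs": {"series": [[0.396, -0.812, 0, 0, 0, 0, 0], [0.396, -0.812, 0, 0, 0, 0, 0], [0.396, -0.812, 0, 0, 0, 0, 0]]}}

```text
clock: 1.13
eef_pos: [320.9, 226.0, 213.7]
eef_rot: [3.142, 0.001, 2.985]
wrist_force: [0.4, -0.1, 0.1]
finger_gap: 94.1
finger_force: 0.0
```

Call:
{"fn": "jog_arm", "kwargs": {"series": [[0.396, -0.812, 0, 0, 0, 0, 0], [0.396, -0.812, 0, 0, 0, 0, 0], [0.396, -0.812, 0, 0, 0, 0, 0], [0.396, -0.812, 0, 0, 0, 0, 0]]}}

```text
clock: 1.47
eef_pos: [369.2, 128.0, 213.6]
eef_rot: [-3.141, 0.001, 2.982]
wrist_force: [0.4, 0.5, -0.1]
finger_gap: 94.0
finger_force: 0.0
```

Call:
{"fn": "jog_arm", "kwargs": {"series": [[0.35, -0.79, -0.5, 0, 0, 0, 0.2], [0.35, -0.79, -1, 0, 0, 0, 0.2], [0.35, -0.79, -1, 0, 0, 0, 0.2], [0.35, -0.79, -1, 0, 0, 0, 0.2], [0.35, -0.79, -1, 0, 0, 0, 0.2]]}}

```text
clock: 1.88
eef_pos: [408.2, 34.4, 88.7]
eef_rot: [-3.14, -0.007, 2.984]
wrist_force: [0.4, 0.8, -0.9]
finger_gap: 75.1
finger_force: 0.0
```

Call:
{"fn": "jog_arm", "kwargs": {"series": [[0, 0, -0.3, 0, 0, 0, 0.2], [0, 0, -0.5, 0, 0, 0, 0.2], [0, 0, -0.58, 0, 0, 0, 0.2], [0, 0, -0.58, 0, 0, 0, 0.2], [0, 0, -0.58, 0, 0, 0, 0.2]]}}

```text
clock: 2.3
eef_pos: [410.2, 36.6, 24.8]
eef_rot: [3.141, 0.0, 2.986]
wrist_force: [0.0, -0.6, 0.5]
finger_gap: 75.3
finger_force: 0.0
```

Run:
```python
from h import *
s=manip.read_state(); print(s['eef_pos'],s['finger_gap'])
w=manip.camera('wrist'); save('w1.png',w); print(w['vfov'],w['cx'],w['cy'],np.array(w['hand_eye']).round(3).tolist())
```

```text
[410.20095326  36.57913484  24.79852905] 75.29439561261802
65.70646984690485 255.78296698521982 192.1888594721059 [[0.001, -0.966, -0.26, 76.143], [1.0, 0.001, 0.001, 1.069], [-0.001, -0.26, 0.966, -170.845], [0.0, 0.0, 0.0, 1.0]]
```

View pics/w1.png

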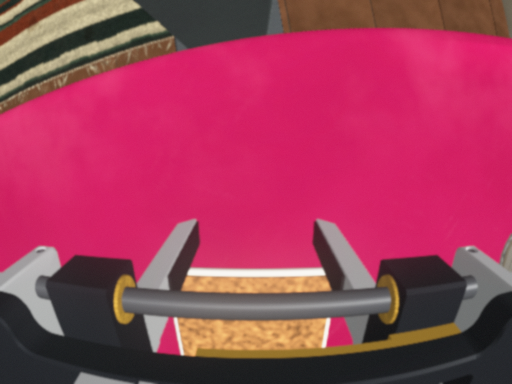

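The trivet's near edge (row 270) lies square and centred between the fingers: its left side is at column 178 and its right side at 328. I go down and push.

Call:
{"fn": "jog_arm", "kwargs": {"series": [[0, 0, -0.12, 0, 0, 0, 0.2], [0, 0, -0.12, 0, 0, 0, 0.2], [0, 0, -0.12, 0, 0, 0, 0.2]]}}

```text
clock: 2.6
eef_pos: [410.1, 36.1, 10.4]
eef_rot: [3.141, 0.001, 2.986]
wrist_force: [-0.5, -0.1, 0.2]
finger_gap: 74.9
finger_force: 0.0
```

Call:
{"fn": "jog_arm", "kwargs": {"series": [[0.07, -0.011, 0, 0, 0, 0, 0.2], [0.14, -0.022, 0, 0, 0, 0, 0.2], [0.2, -0.032, 0, 0, 0, 0, 0.2], [0.26, -0.041, 0, 0, 0, 0, 0.2], [0.33, -0.052, 0, 0, 0, 0, 0.2], [0.4, -0.063, 0, 0, 0, 0, 0.2], [0.47, -0.074, 0, 0, 0, 0, 0.2], [0.54, -0.085, 0, 0, 0, 0, 0.2]]}}

```text
clock: 3.27
eef_pos: [475.3, 25.6, 9.4]
eef_rot: [-3.142, -0.0, 2.986]
wrist_force: [-3.5, 1.4, 2.0]
finger_gap: 75.2
finger_force: 1.5
```

Call:
{"fn": "jog_arm", "kwargs": {"series": [[0.05, -0.008, 0, 0, 0, 0, 0.2], [0.1, -0.016, 0, 0, 0, 0, 0.2], [0.15, -0.024, 0, 0, 0, 0, 0.2], [0.2, -0.032, 0, 0, 0, 0, 0.2], [0.25, -0.04, 0, 0, 0, 0, 0.2], [0.3, -0.048, 0, 0, 0, 0, 0.2], [0.3, -0.048, 0, 0, 0, 0, 0.2]]}}

```text
clock: 3.85
eef_pos: [511.4, 19.8, 9.3]
eef_rot: [3.142, 0.0, 2.985]
wrist_force: [-0.4, -0.1, 0.2]
finger_gap: 75.0
finger_force: 0.6
```

Run:
```python
from h import *
s=manip.read_state(); print(s['eef_pos'],s['wrist_force'])
c=manip.camera('side'); save('s2.png',c)
cv2.imwrite('pics/s2c.png',cv2.resize(c['frame'][140:260,180:340,::-1],None,fx=4,fy=4))
```

```text
[511.4149222   19.83477532   9.34353515] [-0.40352156 -0.12275385  0.20434834]
```

View pics/s2c.png

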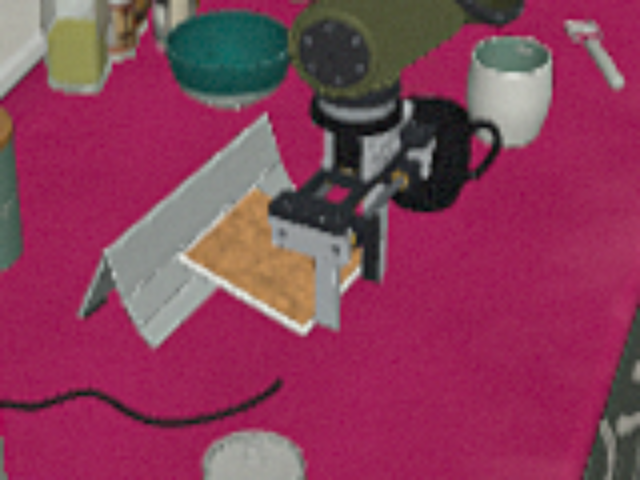

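The trivet (cork up) is climbing the rest squarely. I keep pushing.

Call:
{"fn": "jog_arm", "kwargs": {"series": [[0.06, -0.009, 0, 0, 0, 0, 0.2], [0.12, -0.019, 0, 0, 0, 0, 0.2], [0.18, -0.028, 0, 0, 0, 0, 0.2], [0.24, -0.038, 0, 0, 0, 0, 0.2], [0.3, -0.047, 0, 0, 0, 0, 0.2], [0.36, -0.057, 0, 0, 0, 0, 0.2], [0.42, -0.066, 0, 0, 0, 0, 0.2], [0.48, -0.075, 0, 0, 0, 0, 0.2]]}}

```text
clock: 4.57
eef_pos: [568.9, 10.9, 9.5]
eef_rot: [3.142, 0.0, 2.986]
wrist_force: [-1.5, -0.2, -1.4]
finger_gap: 75.6
finger_force: 0.9
```

Call:
{"fn": "jog_arm", "kwargs": {"series": [[0.03, -0.005, 0, 0, 0, 0, 0.2], [0.06, -0.009, 0, 0, 0, 0, 0.2], [0.09, -0.014, 0, 0, 0, 0, 0.2], [0.12, -0.019, 0, 0, 0, 0, 0.2], [0.15, -0.023, 0, 0, 0, 0, 0.2], [0.15, -0.023, 0, 0, 0, 0, 0.2]]}}

```text
clock: 5.07
eef_pos: [586.7, 8.1, 9.6]
eef_rot: [3.142, 0.001, 2.986]
wrist_force: [-1.5, 0.2, -1.2]
finger_gap: 75.3
finger_force: 0.4
```

Run:
```python
from h import *
s=manip.read_state(); print(s['eef_pos'],s['wrist_force'])
c=manip.camera('side'); save('s3.png',c)
cv2.imwrite('pics/s3c.png',cv2.resize(c['frame'][150:250,190:320,::-1],None,fx=6,fy=6))
```

```text
[586.73090371   8.13378817   9.57752953] [-1.52256418  0.21366031 -1.15018962]
```

View pics/s3c.png

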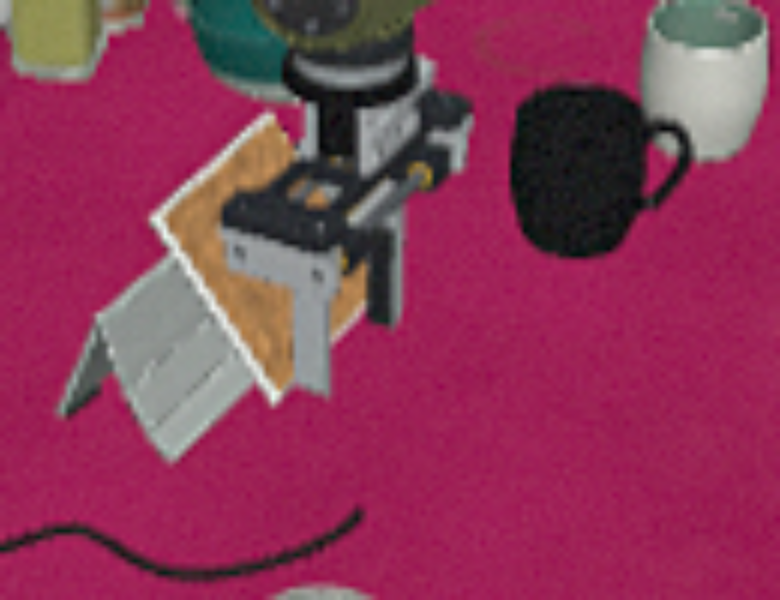

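It is nearly standing; a little more, slowly, watching the force.

Call:
{"fn": "jog_arm", "kwargs": {"series": [[0.025, -0.004, 0, 0, 0, 0, 0.2], [0.05, -0.008, 0, 0, 0, 0, 0.2], [0.075, -0.012, 0, 0, 0, 0, 0.2], [0.075, -0.012, 0, 0, 0, 0, 0.2]]}}

```text
clock: 5.45
eef_pos: [595.6, 6.7, 9.5]
eef_rot: [3.142, 0.0, 2.986]
wrist_force: [-0.5, 0.2, -0.2]
finger_gap: 75.5
finger_force: 0.4
```

Call:
{"fn": "jog_arm", "kwargs": {"series": [[0.02, -0.003, 0, 0, 0, 0, 0.2], [0.04, -0.006, 0, 0, 0, 0, 0.2], [0.04, -0.006, 0, 0, 0, 0, 0.2]]}}

```text
clock: 5.7
eef_pos: [600.3, 6.0, 9.5]
eef_rot: [3.142, 0.0, 2.986]
wrist_force: [-1.7, 0.1, -0.9]
finger_gap: 75.1
finger_force: 0.5
```

Run:
```python
from h import *
s=manip.read_state(); print(s['eef_pos'],s['wrist_force'])
c=manip.camera('side'); t=manip.camera('top')
H,S,V=cv2.cvtColor(c['frame'],cv2.COLOR_RGB2HSV).astype(int).transpose(2,0,1)
m=((H>5)&(H<25)&(S>60)&(V>90)); m[:150]=0;m[250:]=0;m[:,:190]=0;m[:,320:]=0
y,x=np.nonzero(m)
i=x.argmin(); print('side left corner',x[i],y[i]); i=y.argmin(); print('top',x[i],y[i]); i=y.argmax(); print('bottom',x[i],y[i], 'expected near lower corner')
H,S,V=cv2.cvtColor(t['frame'],cv2.COLOR_RGB2HSV).astype(int).transpose(2,0,1)
m=((H>5)&(H<25)&(S>60)&(V>90)); m[:140]=0;m[240:]=0;m[:,:200]=0;m[:,320:]=0
y,x=np.nonzero(m); print(x.min(),x.max(),y.min(),y.max())
n=np.array([.988,-.155,0]);e=np.array([.155,.988,0])
for th in(50,55,60,65):
  a=np.radians(th); 
  b=np.array([s['eef_pos'][0],s['eef_pos'][1],0])+8*n+10*np.sin(a)*n
  top=b+130*(np.cos(a)*n+np.sin(a)*np.array([0,0,1]))
  cork=top+10*(-np.sin(a)*n+np.cos(a)*np.array([0,0,1]))
  print(th,'TL side',np.round(proj(c,cork+65*e)),'TR',np.round(proj(c,cork-65*e)),'topcam',np.round(proj(t,cork+65*e)),np.round(proj(t,cork-65*e)),top.round())
```

```text
[600.26269683   6.04230606   9.46164037] [-1.66597002  0.08018372 -0.89657188]
side left corner 207 152
top 209 150
bottom 232 213 expected near lower corner
242 282 145 207
50 TL side [211. 184.] TR [231. 168.] topcam [247. 156.] [282. 161.] [698.  -9. 100.]
55 TL side [214. 184.] TR [233. 167.] topcam [247. 157.] [282. 162.] [690.  -8. 106.]
60 TL side [216. 183.] TR [235. 166.] topcam [246. 158.] [282. 164.] [681.  -7. 113.]
65 TL side [219. 183.] TR [238. 166.] topcam [246. 160.] [281. 166.] [671.  -5. 118.]
```

Call:
{"fn": "jog_arm", "kwargs": {"series": [[0.02, -0.003, 0, 0, 0, 0, 0.2], [0.035, -0.005, 0, 0, 0, 0, 0.2], [0.035, -0.005, 0, 0, 0, 0, 0.2]]}}

```text
clock: 6.05
eef_pos: [603.8, 5.5, 9.5]
eef_rot: [-3.142, -0.002, 2.985]
wrist_force: [-6.1, 0.5, 4.3]
finger_gap: 75.3
finger_force: 3.2
```

Run:
```python
from h import *
s=manip.read_state(); print(s['eef_pos'],s['wrist_force'])
c=manip.camera('side'); t=manip.camera('top')
a=cv2.resize(c['frame'][155:225,200:290,::-1],None,fx=6,fy=6,interpolation=2)
b=cv2.resize(t['frame'][150:190,220:310,::-1],None,fx=6,fy=6,interpolation=2)[:170]
cv2.imwrite('pics/s4c.png',np.vstack([a,b]))
```

```text
[603.76224101   5.54560272   9.4535591 ] [-6.14832284  0.52859982  4.29801002]
```

View pics/s4c.png

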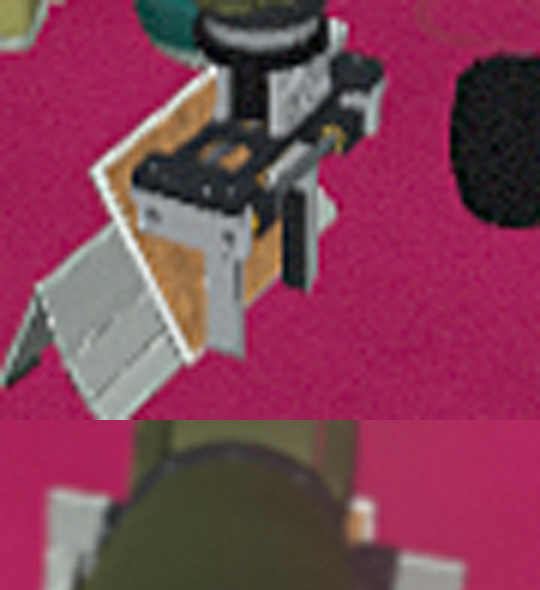

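Force rose to 6 N: it is pushed home at about 60° (upper left corner at full-image pixel (216,184), as computed for 60°). I back off, rise, and pass over it.

Call:
{"fn": "jog_arm", "kwargs": {"series": [[-0.1, 0.016, 0, 0, 0, 0, 0.2], [-0.2, 0.031, 0.02, 0, 0, 0, 0.2], [-0.2, 0.031, 0.4, 0, 0, 0, 0.2], [-0.2, 0.031, 0.8, 0, 0, 0, 0.2], [-0.2, 0.031, 1, 0, 0, 0, 0.2], [-0.2, 0.031, 1, 0, 0, 0, 0.2]]}}

```text
clock: 6.65
eef_pos: [583.3, 9.1, 137.2]
eef_rot: [3.14, 0.012, 2.986]
wrist_force: [0.8, -0.3, 0.6]
finger_gap: 75.5
finger_force: 0.0
```

Call:
{"fn": "jog_arm", "kwargs": {"series": [[0, 0, 0.2, 0, 0, 0, 0.2], [0.1, -0.016, 0.2, 0, 0, 0, 0.2], [0.4, -0.063, 0.2, 0, 0, 0, 0.2], [0.7, -0.11, 0.2, 0, 0, 0, 0.2], [1, -0.157, 0.2, 0, 0, 0, 0.2], [1, -0.157, 0.2, 0, 0, 0, 0.2], [1, -0.157, 0.2, 0, 0, 0, 0.2]]}}

```text
clock: 7.23
eef_pos: [700.9, -10.0, 151.4]
eef_rot: [-3.141, -0.001, 2.985]
wrist_force: [-1.3, 0.5, -0.3]
finger_gap: 75.4
finger_force: 0.0
```

Run:
```python
from h import *
s=manip.read_state(); print(s['eef_pos'],s['wrist_force'])
w=manip.camera('wrist');save('w2.png',w)
```

```text
[700.88403231  -9.98050789 151.41756627] [-1.27424869  0.46314897 -0.31575419]
```

View pics/w2.png

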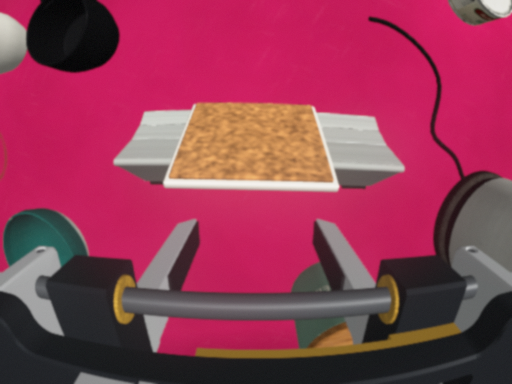

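The trivet stands by itself against the rest; its top edge is at row 187, about 16 mm clear on the robot's side of the fingers. I go down behind it and pull.

Call:
{"fn": "jog_arm", "kwargs": {"series": [[0, 0, -0.2, 0, 0, 0, 0.2], [0, 0, -0.42, 0, 0, 0, 0.2], [0, 0, -0.42, 0, 0, 0, 0.2], [0, 0, -0.42, 0, 0, 0, 0.2]]}}

```text
clock: 7.62
eef_pos: [699.1, -9.4, 103.3]
eef_rot: [-3.141, -0.001, 2.986]
wrist_force: [0.5, -0.2, 0.1]
finger_gap: 75.1
finger_force: 0.0
```

Call:
{"fn": "jog_arm", "kwargs": {"series": [[-0.06, 0.009, 0, 0, 0, 0, 0.2], [-0.11, 0.017, 0, 0, 0, 0, 0.2], [-0.16, 0.025, 0, 0, 0, 0, 0.2], [-0.21, 0.033, 0, 0, 0, 0, 0.2], [-0.26, 0.041, 0, 0, 0, 0, 0.2], [-0.31, 0.049, 0, 0, 0, 0, 0.2], [-0.36, 0.057, 0, 0, 0, 0, 0.2], [-0.41, 0.065, 0, 0, 0, 0, 0.2]]}}

```text
clock: 8.28
eef_pos: [650.2, -1.7, 103.1]
eef_rot: [-3.142, -0.0, 2.986]
wrist_force: [-1.0, -0.2, -0.0]
finger_gap: 75.1
finger_force: 0.1
```

Run:
```python
from h import *
s=manip.read_state(); print(s['eef_pos'],s['wrist_force'])
c=manip.camera('side')
cv2.imwrite('pics/s5c.png',cv2.resize(c['frame'][140:230,190:320,::-1],None,fx=4,fy=4,interpolation=2))
```

```text
[650.2034855   -1.72834485 103.0900434 ] [-1.01060648 -0.18538505 -0.01701631]
```

View pics/s5c.png

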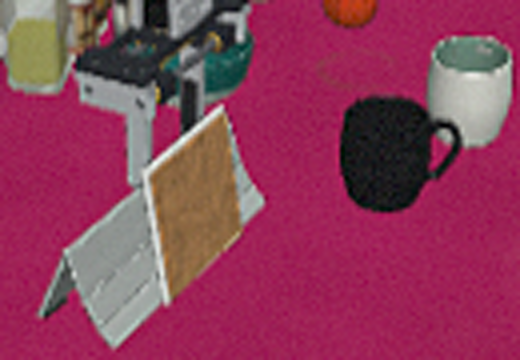

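The trivet is being tipped up (nearly upright, fingers behind it). I continue past upright.

Call:
{"fn": "jog_arm", "kwargs": {"series": [[-0.05, 0.008, 0, 0, 0, 0, 0.2], [-0.1, 0.016, 0, 0, 0, 0, 0.2], [-0.15, 0.023, 0, 0, 0, 0, 0.2], [-0.2, 0.031, 0, 0, 0, 0, 0.2], [-0.25, 0.039, 0, 0, 0, 0, 0.2], [-0.3, 0.047, 0, 0, 0, 0, 0.2], [-0.35, 0.055, 0, 0, 0, 0, 0.2], [-0.4, 0.063, 0, 0, 0, 0, 0.2]]}}

```text
clock: 9.0
eef_pos: [602.3, 5.8, 103.1]
eef_rot: [-3.142, 0.0, 2.986]
wrist_force: [1.0, 0.3, -0.0]
finger_gap: 75.3
finger_force: 0.0
```

Call:
{"fn": "jog_arm", "kwargs": {"series": [[0, 0, 0, 0, 0, 0, 0.2], [0, 0, 0.3, 0, 0, 0, 0.2], [0, 0, 0.6, 0, 0, 0, 0.1], [0, 0, 0.9, 0, 0, 0, 0], [0, 0, 0.9, 0, 0, 0, 0]]}}

```text
clock: 9.42
eef_pos: [605.1, 5.6, 218.7]
eef_rot: [3.14, 0.011, 2.986]
wrist_force: [-0.0, 0.8, 0.8]
finger_gap: 91.5
finger_force: 0.0
```

```bash
cat > look.py <<'E'
from h import *
def big(m,near,k=30):
    n,l,s,c=cv2.connectedComponentsWithStats(m.astype(np.uint8))
    i=min([j for j in range(1,n) if s[j,4]>k],key=lambda j:np.hypot(*(c[j]-near)))
    return (l==i).astype(np.uint8)
def ispink(c):
    H,S,V=cv2.cvtColor(c['frame'],cv2.COLOR_RGB2HSV).astype(int).transpose(2,0,1)
    return (H>150)&(H<178)&(S>140)
def rect(c,X,z):
    m=cv2.morphologyEx(big(~ispink(c),proj(c,X)),cv2.MORPH_OPEN,np.ones((3,3)))
    ct=max(cv2.findContours(m,0,2)[0],key=cv2.contourArea)
    q=cv2.approxPolyDP(cv2.convexHull(ct),6,True)[:,0]
    w=np.array([onz(c,*p,z) for p in q]); 
    f=c['frame'][m>0]; print('corners',w[:,:2].round().tolist(),'mean',w.mean(0).round(1),'colour',f.mean(0).round(),'cork frac',np.mean((f[:,0].astype(int)-f[:,2])>50).round(2))
E
python3 - <<'E'
from look import *
s=manip.read_state(); print(s['eef_pos'],s['wrist_force'])
for n in('side','top'): rect(manip.camera(n),[555,15,5],5)
E
```

```text
[605.07149047   5.62158145 218.72269309] [-0.00224092  0.76569955  0.8444866 ]
corners [[472.0, -39.0], [490.0, 91.0], [720.0, 120.0], [744.0, 26.0], [694.0, -243.0]] mean [624.   -9.1   5. ] colour [152. 157. 157.] cork frac 0.01
corners [[1637.0, -1145.0], [-47.0, -801.0], [-94.0, 814.0], [1581.0, 1258.0]] mean [769.2  31.7   5. ] colour [112. 106.  92.] cork frac 0.06
```

Side view: near edge corners (472,-39) and (490,91), no cork visible any more, so the trivet lies tile face up with its centre near (545,16). Now to the mug.

Call:
{"fn": "jog_arm", "kwargs": {"series": [[-0.458, -0.85, 0, 0, 0, -0.349, 0], [-0.458, -0.85, 0, 0, 0, -0.349, 0], [-0.458, -0.85, 0, 0, 0, -0.349, 0], [-0.458, -0.85, 0, 0, 0, -0.349, 0], [-0.458, -0.85, 0, 0, 0, -0.349, 0]]}}

```text
clock: 9.93
eef_pos: [546.8, -97.7, 209.5]
eef_rot: [-3.14, -0.002, 2.427]
wrist_force: [-0.0, 0.0, 0.2]
finger_gap: 93.9
finger_force: 0.0
```

Call:
{"fn": "jog_arm", "kwargs": {"series": [[-0.458, -0.85, 0, 0, 0, -0.349, 0], [-0.458, -0.85, 0, 0, 0, -0.349, 0], [-0.458, -0.85, 0, 0, 0, -0.349, 0], [-0.458, -0.85, 0, 0, 0, -0.349, 0], [-0.458, -0.85, 0, 0, 0, -0.349, 0]]}}

```text
clock: 10.35
eef_pos: [491.7, -199.6, 209.5]
eef_rot: [-3.14, -0.002, 1.879]
wrist_force: [0.8, 0.5, 0.6]
finger_gap: 93.9
finger_force: 0.0
```

Call:
{"fn": "jog_arm", "kwargs": {"series": [[-0.458, -0.85, 0.1, 0, 0, -0.349, 0], [-0.458, -0.85, 0.1, 0, 0, -0.349, 0], [-0.458, -0.85, 0.1, 0, 0, -0.349, 0], [-0.458, -0.85, 0.1, 0, 0, -0.349, 0], [-0.458, -0.85, 0.1, 0, 0, -0.349, 0], [-0.458, -0.85, 0.1, 0, 0, -0.349, 0], [-0.458, -0.85, 0.1, 0, 0, -0.349, 0]]}}

```text
clock: 10.93
eef_pos: [437.7, -300.0, 221.8]
eef_rot: [-3.14, -0.001, 1.343]
wrist_force: [0.3, 0.1, 0.4]
finger_gap: 93.9
finger_force: 0.0
```

```bash
cat >> look.py <<'E'
from scipy.spatial.transform import Rotation as Ro
import pickle
def wshot(name):
    s=manip.read_state(); w=manip.camera('wrist'); w['s']=s; save(name+'.png',w); pickle.dump(w,open(name+'.pkl','wb')); return w
def wray(w,u,v):
    f=192/np.tan(np.radians(w['vfov'])/2); dx,dy=u-w['cx'],v-w['cy']; r=np.hypot(dx,dy); a=r/f
    d=np.array([np.sin(a)*dx/max(r,1e-9),np.sin(a)*dy/max(r,1e-9),np.cos(a)])
    he=np.array(w['hand_eye']); R=Ro.from_euler('xyz',w['s']['eef_rot']).as_matrix()
    return R@he[:3,3]+w['s']['eef_pos'],R@he[:3,:3]@d
def wz(w,u,v,z):
    o,d=wray(w,u,v); return o+d*(z-o[2])/d[2]
E
python3 - <<'E'
from look import *
w=wshot('pics/w3'); print(w['s']['eef_pos'],w['s']['eef_rot'])
E
```

```text
[ 437.72057341 -300.02871155  221.82960779] [-3.13981375e+00 -8.47355557e-04  1.34304703e+00]
```

Run:
```python
import pickle
from h import *
w=pickle.load(open('pics/w3.pkl','rb')); cv2.imwrite('pics/w3b.png',w['frame'][:,:,::-1])
```

```text
(no output)
```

View pics/w3b.png

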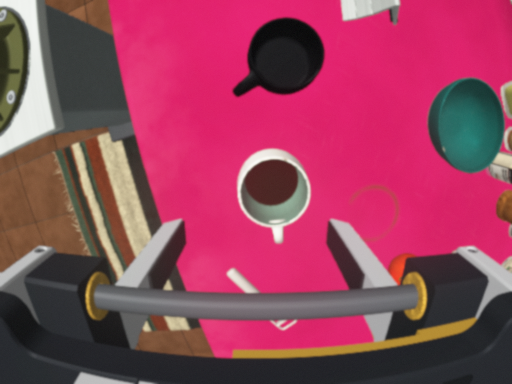

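The mug's rim is centred near (273,187), and its handle points down-image, ending at (278,242), between the fingers; the black mug is at (285,55), apart from it. I measure the rim and handle, then a second wrist view gives the heights.

```bash
cat >> look.py <<'E'
def mug(w,near):
    H,S,V=cv2.cvtColor(w['frame'],cv2.COLOR_RGB2HSV).astype(int).transpose(2,0,1)
    white=(S<45)&(V>140)
    m=big(~ispink(w)&~((S<60)&(V<60)),near)          # whole mug blob
    x0,x1,y0,y1=int(near[0])-60,int(near[0])+60,int(near[1])-60,int(near[1])+75
    m[:y0]=0;m[y1:]=0;m[:,:x0]=0;m[:,x1:]=0
    inn=big((m>0)&~white,near,200); inn=cv2.morphologyEx(inn,cv2.MORPH_OPEN,np.ones((5,5)))
    ci=max(cv2.findContours(inn,0,1)[0],key=cv2.contourArea); E=cv2.fitEllipse(cv2.convexHull(ci))
    body=cv2.morphologyEx(m,cv2.MORPH_OPEN,cv2.getStructuringElement(2,(25,25)))
    hd=cv2.morphologyEx(m&~cv2.dilate(body,np.ones((3,3))),cv2.MORPH_OPEN,np.ones((3,3)))
    n,l,st,c=cv2.connectedComponentsWithStats(hd); i=1+st[1:,4].argmax()
    return E,st[i],c[i],cv2.boundingRect(body)
E
sed -i "s/save(name+'.png',w);//" look.py
python3 - <<'E'
from look import *
w=pickle.load(open('pics/w3.pkl','rb'))
E,st,c,b=mug(w,(273,187)); print(E,st,c,b)
print('rim ctr',wz(w,*E[0],87).round(1)); print('rim width',[wz(w,E[0][0]+s*37,E[0][1],88).round(1) for s in(-1,1)])
print('handle top',wz(w,*c,78).round(1),'tip',wz(w,c[0],st[1]+st[3],40).round(1))
E
```

```text
((269.4533996582031, 188.412841796875), (52.57575225830078, 66.39765930175781), 35.915958404541016) [272 230  12  14 142] [277.97183099 236.        ] (237, 148, 74, 82)
rim ctr [ 450.6 -304.2   87. ]
rim width [array([ 412.4, -295.2,   88. ]), array([ 489.2, -312.8,   88. ])]
handle top [ 448.1 -364.    78. ] tip [ 445.1 -391.9   40. ]
```

Call:
{"fn": "jog_arm", "kwargs": {"series": [[0, -0.5, 0, 0, 0, 0, 0], [0, -0.5, 0, 0, 0, 0, 0], [0, -0.5, 0, 0, 0, 0, 0], [0, -0.5, 0, 0, 0, 0, 0], [0, -0.5, 0, 0, 0, 0, 0]]}}

```text
clock: 11.4
eef_pos: [438.1, -359.5, 222.6]
eef_rot: [-3.141, -0.001, 1.342]
wrist_force: [-0.2, 0.5, 1.0]
finger_gap: 94.1
finger_force: 0.0
```

Run:
```python
from look import *
w=pickle.load(open('pics/w3.pkl','rb')); v=wshot('pics/w4'); print(v['s']['eef_pos'])
# predicted pixel in new view: search around by nearest colour
E1,_,c1,_=mug(w,(273,187))
E2,st,c2,b=mug(v,(262,137)); print(E2,st,c2,b)
print('rim tri',tri(wray(w,*E1[0]),wray(v,*E2[0])),'handle tri',tri(wray(w,*c1),wray(v,*c2)))
print('rim z87',wz(v,*E2[0],87).round(1),'handle',wz(v,*c2,78).round(1))
```

```text
[ 438.10376744 -359.45444827  222.62855235]
((258.18994140625, 135.15206909179688), (59.77150344848633, 69.80438232421875), 45.267120361328125) [260 179  13  19 198] [266.55050505 187.39393939] (223, 99, 77, 80)
rim tri (array([ 451.20310141, -306.88231277,   76.68054964]), np.float64(1.4977187817143915)) handle tri (array([ 448.07426833, -365.03908934,   75.52840762]), np.float64(0.006101913494495113))
rim z87 [ 452.  -306.2   87. ] handle [ 448.1 -364.4   78. ]
```

Run:
```python
from look import *
w=pickle.load(open('pics/w3.pkl','rb')); v=pickle.load(open('pics/w4.pkl','rb'))
for im,nr in((w,(273,187)),(v,(262,137))):
    H,S,V=cv2.cvtColor(im['frame'],cv2.COLOR_RGB2HSV).astype(int).transpose(2,0,1)
    # outer silhouette circle of the rim's far arc (upper half of blob): least squares circle in the z=88 plane
    m=big(~ispink(im)&~((S<60)&(V<60)),nr)
    pts=[]
    for z in(70,80,88):
        P=[]
        for a in np.radians(np.arange(0,360,4)):
            d=np.array([np.cos(a),np.sin(a)])
            if np.sin(a)>.75: continue
            r=next(r for r in np.arange(20,70,.25) if not m[int(round(nr[1]+r*d[1])),int(round(nr[0]+r*d[0]))])
            P.append(wz(im,*(np.array(nr)+(r-.25)*d),z)[:2])
        P=np.array(P); A=np.c_[2*P,np.ones(len(P))]; s=np.linalg.lstsq(A,(P**2).sum(1),rcond=None)[0]
        r=np.sqrt(s[2]+s[:2]@s[:2]); print(z,s[:2].round(1),'r',r.round(1),'res',np.std(np.hypot(*(P-s[:2]).T)-r).round(2))
```

```text
70 [ 454.3 -309.1] r 43.5 res 1.78
80 [ 454.3 -306.5] r 42.2 res 1.72
88 [ 454.3 -304.4] r 41.1 res 1.68
70 [ 454.1 -310.6] r 42.1 res 0.51
80 [ 454.1 -309.8] r 40.8 res 0.49
88 [ 454.2 -309.2] r 39.8 res 0.48
```

Mug axis (454,-309.5), radius about 41-42 mm and handle at (448,-365), z 75: 56 mm from the axis, which fits the text. The handle direction calls for yaw about 1.45. I go down on the handle and grip.

Call:
{"fn": "jog_arm", "kwargs": {"series": [[0.0825, -0.058, 0, 0, 0, 0.07, 0], [0.0825, -0.058, -0.3, 0, 0, 0.07, 0], [0.0825, -0.058, -0.6, 0, 0, 0.07, 0], [0.0825, -0.058, -0.9, 0, 0, 0.07, 0], [0.0825, -0.058, -0.9, 0, 0, 0.07, 0], [0.0825, -0.058, -0.9, 0, 0, 0.07, 0]], "grip_force": 50}}

```text
clock: 11.95
eef_pos: [447.8, -366.3, 114.9]
eef_rot: [-3.14, -0.002, 1.452]
wrist_force: [-0.3, 0.0, 0.4]
finger_gap: 94.2
finger_force: 0.0
```

Call:
{"fn": "jog_arm", "kwargs": {"series": [[0, 0, -0.15, 0, 0, 0, 0], [0, 0, -0.3, 0, 0, 0, 0], [0, 0, -0.45, 0, 0, 0, 0], [0, 0, -0.53, 0, 0, 0, 0], [0, 0, -0.53, 0, 0, 0, 0], [0, 0, -0.53, 0, 0, 0, 0]]}}

```text
clock: 12.45
eef_pos: [448.6, -367.7, 53.3]
eef_rot: [3.14, 0.001, 1.451]
wrist_force: [-0.3, -0.1, 0.4]
finger_gap: 93.9
finger_force: 0.0
```

Run:
```python
from look import *
v=wshot('pics/w5'); s=v['s']; print(s['eef_pos'],s['eef_rot'],s['wrist_force'])
m=(~ispink(v)); 
H,S,V=cv2.cvtColor(v['frame'],cv2.COLOR_RGB2HSV).astype(int).transpose(2,0,1)
for r in range(150,285,10):
    t=''.join('#' if (S[r,c]<45 and V[r,c]>140) else ('.' if ispink_ else 'o') for c,ispink_ in ((c,~m[r,c]) for c in range(150,360,3))); print(r,t)
```

```text
[ 448.59051365 -367.65914631   53.25152102] [3.14009592e+00 1.12573157e-03 1.45125736e+00] [-0.25029494 -0.12877857  0.37502429]
150 ........##ooooooooooooooooooooooooooooooooooooooooooooo#oooo##o.......
160 ........o#oooooooooooooooooooooooooooooooooooooooooooo##oooo##o.......
170 .........##ooooooooooooooooooooooooooooooooooooooooooo#ooooo##........
180 ..........##oooooooooooooooooooooooooooooooooo#oooooo###ooo##.........
190 ...........o##oooooooooooooooooooooooooooooooooooo#########o..........
200 .............o##oooooooooooo##ooooooooooooooooo####o#####o............
210 ................o##ooooooooooo####o##oooooo#####o#o###o...............
220 ........o##.........o####oooo#####################o.........o#oo......
230 ...######ooo...............oo#############oo................ooo#####o.
240 o######ooooo....................#######o....................ooooo#####
250 ####ooooooo.....................o######......................oooooo###
260 ##ooooooo........................#####o........................oooooo#
270 ooooooo.........................................................oooooo
280 oooooo............................................................oooo
```

The handle is centred between the fingers (columns 246-267). I close at 50 N.

Call:
{"fn": "jog_arm", "kwargs": {"series": [[0, 0, 0, 0, 0, 0, 0.4], [0, 0, 0, 0, 0, 0, 0.6], [0, 0, 0, 0, 0, 0, 0.8], [0, 0, 0, 0, 0, 0, 1], [0, 0, 0, 0, 0, 0, 1], [0, 0, 0, 0, 0, 0, 1], [0, 0, 0, 0, 0, 0, 1], [0, 0, 0, 0, 0, 0, 1]], "grip_force": 50}}

```text
clock: 13.17
eef_pos: [447.9, -367.2, 51.4]
eef_rot: [-3.142, -0.0, 1.451]
wrist_force: [0.3, 0.0, -0.5]
finger_gap: 44.1
finger_force: 0.0
```

Call:
{"fn": "jog_arm", "kwargs": {"series": [[0, 0, 0.02, 0, 0, 0, 1], [0, 0, 0.05, 0, 0, 0, 1], [0, 0, 0.1, 0, 0, 0, 1], [0, 0, 0.18, 0, 0, 0, 1], [0, 0, 0.26, 0, 0, 0, 1], [0, 0, 0.26, 0, 0, 0, 1]]}}

```text
clock: 13.67
eef_pos: [448.6, -367.9, 85.2]
eef_rot: [3.139, 0.002, 1.451]
wrist_force: [0.3, 0.3, -1.7]
finger_gap: 17.4
finger_force: 48.7
```

The fingers were slower than I allowed, and gripped too high during the lift (gap 17 mm). I set the mug back down gently and grip it again.

Call:
{"fn": "jog_arm", "kwargs": {"series": [[0, 0, -0.02, 0, 0, 0, 1], [0, 0, -0.04, 0, 0, 0, 1], [0, 0, -0.04, 0, 0, 0, 1], [0, 0, -0.04, 0, 0, 0, 1]]}}

```text
clock: 14.0
eef_pos: [447.6, -367.0, 77.2]
eef_rot: [-3.141, -0.001, 1.451]
wrist_force: [-0.2, -0.0, -1.7]
finger_gap: 16.8
finger_force: 48.7
```

Run:
```python
from look import *
s=manip.read_state(); print(s['eef_pos'],s['wrist_force'],s['moment'],s['finger_gap'])
c=manip.camera('side'); H,S,V=cv2.cvtColor(c['frame'],cv2.COLOR_RGB2HSV).astype(int).transpose(2,0,1)
u,v=map(int,proj(c,[454,-309.5,0])); print('expected foot px',u,v,'at z=15',proj(c,[454,-309.5,15]), 'near foot pt',proj(c,[454,-275,0]),proj(c,[454,-275,15]))
p=ispink(c)
for y in range(v-12,v+16): print(y,''.join('.' if p[y,x] else ('#' if S[y,x]<45 and V[y,x]>90 else 'o') for x in range(u-20,u+20)))
```

```text
[ 447.62436638 -367.0006653    77.15805756] [-0.21641257 -0.03018314 -1.7168544 ] [-0.19262599  0.05454496  0.02081866] 16.762069741251132
expected foot px 306 172 at z=15 (np.float64(306.3876951375449), np.float64(169.26442649133898)) near foot pt (np.float64(304.0382942490719), np.float64(176.7084068026898)) (np.float64(304.31077902360204), np.float64(173.42160034117))
160 ...........o####################o.......
161 ...........#####################........
162 ...........o####################........
163 ...........o####################........
164 ooo........o####################........
165 ooooooo....#####################........
166 oooooooo...o###################o........
167 oooooooooo.o###################.........
168 oooooooooooo###################.........
169 oooooooooo..o#################o.........
170 ooooooooooooooooo#############..........
171 ooooooooooooooo.oo###########o..........
172 ooooooooo.oooo##ooo##########...........
173 oooooooooooo..o##oo#########o...........
174 oooooooooooo...o##o#######oo............
175 oooooooooooo....oooo#####o..............
176 ooooooooooo......oo..ooo................
177 ooooooooooo......o......................
178 ooooooooooo.....oo......................
179 oooooooooooo....oo......................
180 ooooooooooo....oo.......................
181 ooooooooooo...oo........................
182 ooooooooooo..oo.........................
183 oooooooooooooo..........................
184 ooooooooooooo...........................
185 oooooooooo..............................
186 oooooooooo..............................
187 ooooooooo...............................
```

Call:
{"fn": "jog_arm", "kwargs": {"series": [[0, 0, -0.01, 0, 0, 0, 1], [0, 0, -0.02, 0, 0, 0, 1], [0, 0, -0.02, 0, 0, 0, 1], [0, 0, -0.02, 0, 0, 0, 1]]}}

```text
clock: 14.38
eef_pos: [447.9, -367.2, 75.4]
eef_rot: [-3.141, -0.0, 1.451]
wrist_force: [-0.7, -0.3, -1.5]
finger_gap: 17.1
finger_force: 48.6
```

Call:
{"fn": "jog_arm", "kwargs": {"series": [[0, 0, -0.01, 0, 0, 0, 1], [0, 0, -0.02, 0, 0, 0, 1], [0, 0, -0.02, 0, 0, 0, 1], [0, 0, -0.02, 0, 0, 0, 1]]}}

```text
clock: 14.72
eef_pos: [447.9, -367.3, 73.1]
eef_rot: [3.141, 0.0, 1.451]
wrist_force: [-0.8, -1.4, 0.1]
finger_gap: 16.8
finger_force: 48.7
```

Call:
{"fn": "jog_arm", "kwargs": {"series": [[0, 0, -0.01, 0, 0, 0, 1], [0, 0, -0.01, 0, 0, 0, 1], [0, 0, -0.01, 0, 0, 0, 1]]}}

```text
clock: 14.97
eef_pos: [447.9, -367.3, 71.9]
eef_rot: [3.141, 0.0, 1.451]
wrist_force: [-0.6, -1.1, 0.3]
finger_gap: 16.9
finger_force: 48.7
```

Call:
{"fn": "jog_arm", "kwargs": {"series": [[0, 0, 0, 0, 0, 0, 0.6], [0, 0, 0, 0, 0, 0, 0.4], [0, 0, 0, 0, 0, 0, 0.4], [0, 0, 0, 0, 0, 0, 0.4], [0, 0, 0, 0, 0, 0, 0.4], [0, 0, 0, 0, 0, 0, 0.4]]}}

```text
clock: 15.47
eef_pos: [447.9, -367.2, 71.8]
eef_rot: [-3.141, -0.0, 1.451]
wrist_force: [-0.5, -0.1, -0.4]
finger_gap: 53.4
finger_force: 0.0
```

Run:
```python
from look import *
v=wshot('pics/w6'); s=v['s']; print(s['eef_pos'],s['eef_rot'],s['wrist_force'],s['finger_gap'])
m=(~ispink(v)); 
H,S,V=cv2.cvtColor(v['frame'],cv2.COLOR_RGB2HSV).astype(int).transpose(2,0,1)
for r in range(70,285,10):
    t=''.join('#' if (S[r,c]<45 and V[r,c]>140) else ('.' if ispink_ else 'o') for c,ispink_ in ((c,~m[r,c]) for c in range(150,360,3))); print(r,t)
```

```text
[ 447.86930171 -367.1712487    71.7911107 ] [-3.14146594e+00 -1.16208006e-04  1.45093838e+00] [-0.50847097 -0.12208482 -0.41409906] 53.4461982301078
70 ......................................................................
80 .................................oooooo...............................
90 .......................o####ooooooooooooooo####o......................
100 ...................###ooooooooooooooooooooooooooo###o.................
110 ................o##oooooooooooooooooooooooooooooooooo##o..............
120 ..............o##oooooooooooooooooooooooooooooooooooooo##o............
130 .............##oooooooooooooooooooooooooooooooooooooooooo##...........
140 ............##oooooooooooooooooooooooooooooooooooooo#ooooo#o..........
150 ............##ooooooooooooooooooooooooooooooooooooo#o##ooo##..........
160 ............##oooooooooooooooooooooooooooooooooooo#o###ooo##..........
170 ............o#oooooooooooooooooooooooooooooooooo#oo####oo##o..........
180 .............o##oooooooooooooooooooooooooooooooooo########o...........
190 ...............##ooooooooooo#ooooooooooooooooo#o#########.............
200 .................o##ooooooooo####o#oooo#oooo##########o...............
210 .....................o###oooo#####################o...................
220 ..................oo#......o################o.....o#o.................
230 ..............######oo..........#######...........o######o............
240 ............#######ooo..........o#####o...........ooo######o..........
250 ..........#######oooo............#####o...........oooo#######o........
260 ........o#######oooo...............................oooo########.......
270 ooooo.o########oooo.................................ooooo########.oooo
280 oooooo#######ooooo...................................oooo#########oooo
```

The mug stands, centred. I go down to the handle's proper height and regrip, waiting for the fingers this time.

Call:
{"fn": "jog_arm", "kwargs": {"series": [[0, 0, -0.08, 0, 0, 0, 0.4], [0, 0, -0.17, 0, 0, 0, 0.4], [0, 0, -0.17, 0, 0, 0, 0.4], [0, 0, -0.17, 0, 0, 0, 0.4]]}}

```text
clock: 15.85
eef_pos: [447.5, -366.8, 50.3]
eef_rot: [-3.14, -0.001, 1.451]
wrist_force: [-0.1, 0.4, -0.4]
finger_gap: 55.8
finger_force: 0.0
```

Call:
{"fn": "jog_arm", "kwargs": {"series": [[0, 0, 0, 0, 0, 0, 1], [0, 0, 0, 0, 0, 0, 1], [0, 0, 0, 0, 0, 0, 1], [0, 0, 0, 0, 0, 0, 1], [0, 0, 0, 0, 0, 0, 1], [0, 0, 0, 0, 0, 0, 1], [0, 0, 0, 0, 0, 0, 1], [0, 0, 0, 0, 0, 0, 1]], "grip_force": 50}}

```text
clock: 16.52
eef_pos: [448.0, -367.2, 51.6]
eef_rot: [3.141, 0.0, 1.451]
wrist_force: [0.8, 0.5, 1.5]
finger_gap: 17.9
finger_force: 48.5
```

Run:
```python
from look import *
c=manip.camera('side')
p=ispink(c);H,S,V=cv2.cvtColor(c['frame'],cv2.COLOR_RGB2HSV).astype(int).transpose(2,0,1)
for y in range(145,180): print(y,''.join('.' if p[y,x] else ('#' if S[y,x]<45 and V[y,x]>90 else 'o') for x in range(286,326)))
```

```text
145 .....................###o....####..o#ooo
146 .....................###o...o####..o####
147 .....................###o....####..o####
148 ....................o###o...o####...##oo
149 ...............o########oo#######....#o.
150 .............o##ooooooooo#o#####o....oo.
151 .............#oooooooo####oo####o.......
152 ............#oooooooooo####ooo##........
153 ............#ooooo#ooooo###oooo#........
154 ............#ooooo#ooooooooooooo........
155 ............###oooooooooooooooo#........
156 ...........o####ooooooooooooo###........
157 ...........o#########ooooo######........
158 ...........#####################........
159 ...........#####################........
160 ...........#####################........
161 ...........#####################........
162 ...........#####################........
163 ...........#####################........
164 ooo........#####################........
165 ooooooo....#####################........
166 ooooooooo..o###################o........
167 oooooooooo.o###################.........
168 oooooooooooo###################.........
169 oooooooooooo##################o.........
170 ooooooooooooooooo#############..........
171 oooooooooooooooooo###########o..........
172 oooooooooooooo##ooo##########...........
173 oooooooooooo.o###oo#########o...........
174 oooooooooooo..###oo########o............
175 ooooooooooo....o#oo######o#.............
176 oooooooooooo.....oooo#ooo...............
177 ooooooooooo......oo.....................
178 ooooooooooo.....oo......................
179 ooooooooooo.....oo......................
```

Gripped at the right height with 48.5 N. Lift, and measure the trivet with both cameras while it is unobstructed.

Call:
{"fn": "jog_arm", "kwargs": {"series": [[0, 0, 0.03, 0, 0, 0, 1], [0, 0, 0.1, 0, 0, 0, 1], [0, 0, 0.22, 0, 0, 0, 1], [0, 0, 0.4, 0, 0, 0, 1], [0, 0, 0.6, 0, 0, 0, 1], [0, 0, 0.8, 0, 0, 0, 1], [0, 0, 0.95, 0, 0, 0, 1], [0, 0, 1, 0, 0, 0, 1]]}}

```text
clock: 17.23
eef_pos: [448.5, -367.9, 175.1]
eef_rot: [3.138, 0.003, 1.451]
wrist_force: [1.1, -0.2, -2.0]
finger_gap: 17.8
finger_force: 48.6
```

Run:
```python
from look import *
s=manip.read_state(); print(s['eef_pos'],s['wrist_force'],s['finger_gap'])
# tile: known corners along near edge; find trivet blob by masking everything with x < rest lower edge in the worktop plane
n=np.array([.988,-.155])
for nm in('side','top'):
    c=manip.camera(nm); m=~ispink(c)
    yy,xx=np.mgrid[0:384,0:512]; k=np.zeros((384,512),bool)
    for y in range(384):
        for x in range(512):
            if m[y,x] and 180<x<330 and 150<y<280:
                X=onz(c,x,y,10)[:2]; d=(X-[621,7.5])@n; e=(X-[621,7.5])@[.155,.988]
                k[y,x]=-175<d<-3 and abs(e)<100
    kk=big(k,proj(c,[545,16,10])); q=cv2.convexHull(max(cv2.findContours(kk,0,2)[0],key=cv2.contourArea))
    q=cv2.approxPolyDP(q,4,True)[:,0]; f=c['frame'][kk>0].astype(int)
    w=np.array([onz(c,*p,5) for p in q])[:,:2]; print(nm,w.round().tolist(),w.mean(0).round(1),kk.sum(),'col',f.mean(0).round(),'blue frac',np.mean(f[:,2]-f[:,0]>25).round(2),'cork',np.mean(f[:,0]-f[:,2]>50).round(2))
    cv2.imwrite(f'pics/tri_{nm}.png',cv2.resize(c['frame'][150:270,190:350,::-1],None,fx=3,fy=3))
```

```text
[ 448.53664605 -367.8566729   175.05065509] [ 1.1105824  -0.17991618 -2.0176589 ] 17.828355731958286
side [[469.0, -40.0], [490.0, 91.0], [635.0, 95.0], [604.0, -95.0]] [549.5  12.7] 960 col [160. 166. 171.] blue frac 0.29 cork 0.03
top [[630.0, 91.0], [601.0, -88.0], [435.0, -63.0], [469.0, 131.0]] [533.9  17.6] 2152 col [95. 96. 68.] blue frac 0.0 cork 0.01
```

The tile face (blue pattern) is up, centre about (543,16). I carry the mug over.

Call:
{"fn": "jog_arm", "kwargs": {"series": [[0.02, 0.06, 0, 0, 0, 0, 1], [0.05, 0.18, 0, 0, 0, 0, 1], [0.085, 0.32, 0, 0, 0, 0, 1], [0.125, 0.47, 0, 0, 0, 0, 1], [0.165, 0.62, 0, 0, 0, 0, 1], [0.205, 0.76, 0, 0, 0, 0, 1], [0.245, 0.906, 0, 0, 0, 0, 1]]}}

```text
clock: 17.92
eef_pos: [477.2, -256.2, 170.2]
eef_rot: [-3.14, -0.001, 1.451]
wrist_force: [0.0, 0.6, -3.0]
finger_gap: 18.2
finger_force: 48.6
```

Call:
{"fn": "jog_arm", "kwargs": {"series": [[0.04, 0.15, 0, 0, 0, 0, 1], [0.08, 0.3, 0, 0, 0, 0, 1], [0.12, 0.45, 0, 0, 0, 0, 1], [0.16, 0.6, 0, 0, 0, 0, 1], [0.2, 0.75, 0, 0, 0, 0, 1], [0.245, 0.906, 0, 0, 0, 0, 1]]}}

```text
clock: 18.42
eef_pos: [506.2, -147.5, 170.3]
eef_rot: [-3.14, -0.001, 1.451]
wrist_force: [0.4, -0.4, -2.2]
finger_gap: 18.1
finger_force: 48.6
```

Call:
{"fn": "jog_arm", "kwargs": {"series": [[0.04, 0.15, 0, 0, 0, 0, 1], [0.08, 0.3, 0, 0, 0, 0, 1], [0.12, 0.45, 0, 0, 0, 0, 1], [0.16, 0.6, 0, 0, 0, 0, 1], [0.195, 0.73, 0, 0, 0, 0, 1], [0.22, 0.83, 0, 0, 0, 0, 1], [0.245, 0.9, 0, 0, 0, 0, 1], [0.245, 0.906, 0, 0, 0, 0, 1]]}}

```text
clock: 19.08
eef_pos: [536.1, -39.4, 170.9]
eef_rot: [-3.141, -0.0, 1.452]
wrist_force: [-0.3, 0.7, -2.8]
finger_gap: 18.1
finger_force: 48.6
```

Call:
{"fn": "jog_arm", "kwargs": {"series": [[0, 0, -0.08, 0, 0, 0, 1], [0, 0, -0.2, 0, 0, 0, 1], [0, 0, -0.33, 0, 0, 0, 1], [0, 0, -0.46, 0, 0, 0, 1], [0, 0, -0.55, 0, 0, 0, 1], [0, 0, -0.6, 0, 0, 0, 1], [0, 0, -0.6, 0, 0, 0, 1], [0, 0, -0.6, 0, 0, 0, 1]]}}

```text
clock: 19.75
eef_pos: [536.2, -41.3, 99.6]
eef_rot: [3.142, -0.0, 1.451]
wrist_force: [0.2, -0.3, -2.1]
finger_gap: 18.3
finger_force: 48.6
```

```bash
cat > w7.py <<'E'
from look import *
import sys
v=wshot('pics/w7'); s=v['s']; print(s['eef_pos'],s['eef_rot'],s['wrist_force'],s['finger_gap'])
H,S,V=cv2.cvtColor(v['frame'],cv2.COLOR_RGB2HSV).astype(int).transpose(2,0,1)
P=ispink(v)
for r in range(0,250,6): print(r,''.join('.' if P[r,c] else ('#' if S[r,c]<45 and V[r,c]>140 else 'o') for c in range(80,430,4)))
E
python3 w7.py
```

```text
[536.17085177 -41.32372191  99.59788793] [ 3.14154875e+00 -7.89789529e-06  1.45057493e+00] [ 0.22761168 -0.25464675 -2.10131186] 18.27379389028702
0 .........................................................................o##############
6 ...................................................................o####################
12 ...................................................................o####################
18 ...................................................................o####################
24 ...................................................................o####################
30 ...................................................................o####################
36 ...................................................................#####################
42 ...................................................................#####################
48 ...................................................................#####################
54 ...................................................................#####################
60 ................................
[... 2233 characters left out ...]
ooooooooooooooooooo###...######################..
210 ..............................##ooooooooooooooooooooooooo##o...o######################..
216 ...............................o##ooooooooooooooooooooo###.....o#####################o..
222 .................................o##oooo#########ooo####.......######################...
228 ...................................o#####oo##########o.........######################...
234 ...................................###################.........#####################o...
240 ..................................o#####o######oo#####........o#####################....
246 ..................................#####ooo#####.oo#####.......######################....
```

The wrist view shows the mug over the patterned tile, with the trivet's left-hand corners visible at about (188,64) and (333,70). I compute the offset.

Run:
```python
from look import *
v=pickle.load(open('pics/w7.pkl','rb')); P=~ispink(v)
# top edge of trivet (far-y side) and side edges, at z~5
top=[(c,np.argmax(P[40:,c])+40) for c in range(200,326,4)]
lef=[(np.argmax(P[r,150:])+150,r) for r in range(72,112,3)]
rig=[(330-20+np.argmax(~P[r,310:]),r) for r in range(82,114,3)]
def line(p,z):
    W=np.array([wz(v,*q,z)[:2] for q in p]); vx,vy,x,y=cv2.fitLine(W.astype(np.float32),cv2.DIST_HUBER,0,.01,.01).ravel(); return np.array([x,y]),np.array([vx,vy])
def inter(a,b):
    t=np.linalg.solve(np.c_[a[1],-b[1]],b[0]-a[0]); return a[0]+t[0]*a[1]
for z in(0,10):
    T,L,Rr=line(top,z),line(lef,z),line(rig,z)
    A,B=inter(T,L),inter(T,Rr); d=(B-A)/np.linalg.norm(B-A); nn=np.array([d[1],-d[0]])
    if nn[1]>0: nn=-nn
    print(z,A.round(1),B.round(1),'len',np.linalg.norm(B-A).round(1),'dirs',np.degrees(np.arctan2(d[1],d[0])).round(1),'centre',((A+B)/2+65*nn).round(1))
# mug rim (z=88+lift): circle fit of outer white rim, lower-left arc against worktop not usable; use dark inside boundary
H,S,V=cv2.cvtColor(v['frame'],cv2.COLOR_RGB2HSV).astype(int).transpose(2,0,1)
inn=(~((S<45)&(V>140)))&P; inn[:80]=0;inn[232:]=0;inn[:,:172]=0;inn[:,345:]=0
inn=cv2.morphologyEx(big(inn,(256,155),500),cv2.MORPH_OPEN,np.ones((7,7)))
ct=max(cv2.findContours(inn,0,1)[0],key=cv2.contourArea)[:,0]
zz=88+99.6-51.6
W=np.array([wz(v,*p,zz)[:2] for p in ct if 100<p[1]<200]); A=np.c_[2*W,np.ones(len(W))]; s=np.linalg.lstsq(A,(W**2).sum(1),rcond=None)[0]
print('rim',s[:2].round(1),'r',np.sqrt(s[2]+s[:2]@s[:2]).round(1),'tcp',v['s']['eef_pos'].round(1),'expected axis',(v['s']['eef_pos'][:2]+[6.2,57.7]).round(1))
```

```text
0 [486.7  92.9] [620.   69.4] len 135.3 dirs -10.0 centre [542.1  17.2]
10 [488.9  90.8] [617.2  68.1] len 130.3 dirs -10.0 centre [541.7  15.4]
rim [542.5  15. ] r 34.4 tcp [536.2 -41.3  99.6] expected axis [542.4  16.4]
```

Trivet centre (541.7,15.4); mug axis (542.5,15): aligned within 1 mm. I lower it.

Call:
{"fn": "jog_arm", "kwargs": {"series": [[0, 0, -0.06, 0, 0, 0, 1], [0, 0, -0.13, 0, 0, 0, 1], [0, 0, -0.19, 0, 0, 0, 1], [0, 0, -0.24, 0, 0, 0, 1], [0, 0, -0.27, 0, 0, 0, 1], [0, 0, -0.285, 0, 0, 0, 1], [0, 0, -0.285, 0, 0, 0, 1]]}}

```text
clock: 20.38
eef_pos: [536.0, -41.0, 64.9]
eef_rot: [-3.141, -0.0, 1.451]
wrist_force: [0.3, -0.1, -2.7]
finger_gap: 18.1
finger_force: 48.5
```

Call:
{"fn": "jog_arm", "kwargs": {"series": [[0, 0, -0.01, 0, 0, 0, 1], [0, 0, -0.02, 0, 0, 0, 1], [0, 0, -0.02, 0, 0, 0, 1], [0, 0, -0.02, 0, 0, 0, 1]]}}

```text
clock: 20.72
eef_pos: [536.2, -41.1, 63.1]
eef_rot: [3.141, -0.0, 1.451]
wrist_force: [-0.5, -0.6, 0.4]
finger_gap: 18.1
finger_force: 48.7
```

Call:
{"fn": "jog_arm", "kwargs": {"series": [[0, 0, -0.005, 0, 0, 0, 1], [0, 0, -0.005, 0, 0, 0, 1], [0, 0, -0.005, 0, 0, 0, 1]]}}

```text
clock: 20.97
eef_pos: [536.2, -41.1, 62.3]
eef_rot: [3.141, 0.0, 1.451]
wrist_force: [-0.1, -2.6, 1.2]
finger_gap: 17.9
finger_force: 48.7
```

Call:
{"fn": "jog_arm", "kwargs": {"series": [[0, 0, 0, 0, 0, 0, 0.7], [0, 0, 0, 0, 0, 0, 0.5], [0, 0, 0, 0, 0, 0, 0.3], [0, 0, 0, 0, 0, 0, 0.3], [0, 0, 0, 0, 0, 0, 0.3], [0, 0, 0, 0, 0, 0, 0.3], [0, 0, 0, 0, 0, 0, 0.3], [0, 0, 0, 0, 0, 0, 0.3]]}}

```text
clock: 21.63
eef_pos: [536.1, -41.1, 62.2]
eef_rot: [3.142, -0.0, 1.451]
wrist_force: [1.2, 0.1, 0.7]
finger_gap: 64.9
finger_force: 0.0
```

Call:
{"fn": "jog_arm", "kwargs": {"series": [[0, 0, 0.05, 0, 0, 0, 0.3], [0, 0, 0.2, 0, 0, 0, 0.3], [0, 0, 0.5, 0, 0, 0, 0.3], [0, 0, 0.8, 0, 0, 0, 0.3], [0, 0, 1, 0, 0, 0, 0.3], [0, 0, 1, 0, 0, 0, 0.3], [0, 0, 1, 0, 0, 0, 0.3], [0, 0, 1, 0, 0, 0, 0.3]]}}

```text
clock: 22.3
eef_pos: [535.7, -41.0, 181.6]
eef_rot: [-3.141, 0.0, 1.451]
wrist_force: [0.7, -0.0, -0.2]
finger_gap: 66.0
finger_force: 0.0
```

```bash
sed -i 's/w7/w8/; s/0,250,6/0,250,9/' w7.py; python3 w7.py
python3 - <<'E'
from look import *
c=manip.camera('side'); p=ispink(c);H,S,V=cv2.cvtColor(c['frame'],cv2.COLOR_RGB2HSV).astype(int).transpose(2,0,1)
print('expected axis base/top',proj(c,[542,15,10]),proj(c,[542,15,98]))
for y in range(158,236,2): print(y,''.join('.' if p[y,x] else ('#' if S[y,x]<45 and V[y,x]>90 else 'o') for x in range(215,300)))
E
```

```text
[535.69618521 -41.01731177 181.58340414] [-3.14060572e+00  2.10289652e-05  1.45096052e+00] [ 0.69056344 -0.00142649 -0.18666081] 65.95931987375127
0 ........................................................................................
9 .......................................o................................................
18 ......................................o..................................o#####.........
27 ...............................................................################.........
36 ..............................................................o################.........
45 ..............................................................o################.........
54 ..............................................................o################.........
63 ..............................................................#################.........
72 ..............................................................################o.........
81 ...............................##oo########################...################o.........
90 ...............................#
[... 4599 characters left out ...]
..............oo############################..........................
222 #########..........................o#############oooo####............................
224 .######..................................o########oo###o.............................
226 ..o##.........................................oo######...............................
228 .....................................................................................
230 .....................................................................................
232 .....................................................................................
234 .....................................................................................
```

The mug stands upright in the middle of the tile and the gripper is clear. I hand in the job.

```bash
python3 -c "
from cell import manip
print(manip.sign_off())"
```

```text
the job is handed in; nothing more can be done
None
```

The trivet lies flat with the tile face up, the mug stands upright on its middle (within about 1 mm when lowered), released with the gripper clear, and the job was handed in at about 22 s; my first grip on the mug was too high, so I set it back down and regripped before carrying it.

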